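Turn the bar row round on the display rack

ROBOT

A 6-joint arm with a two-finger parallel gripper is mounted at the origin on a cart in front of the work surface, level with it; the furniture and walls round the work are solid. World frame = base frame: x ahead of the robot, y to its left, z up, the work surface at z = 0. Lengths are in m, angles in rad, forces in N, time in s.
With the tool pointing down it reaches from about 0.25 to 0.775 m from the base axis. Payload 4 kg.
Tool frame: the origin (TCP) lies midway between the tips of the shut fingers; the grasp point (between the pads) lies 19 mm behind it (robot.tcp_to_grasp is the z of the grasp point in the tool frame, in m); z points along the fingers, y is the line along which they close (so a half turn about z gives the same grasp; the last joint's range is limited). The gripper opens to 94 mm and grips with 3 to 60 N. Pads are 16 mm wide; open, the fingers measure 119 mm over their backs; the gripper's body (75 mm by 177 mm) begins 78 mm behind the grasp point.
Start: joints at [-1.279, 0.087, 1.371, -0, 1.684, -0.103], TCP at [0.212, -0.508, 0.206] pointing down, gripper open.
Joint ranges: [-3.1, 3.1], [-0.76, 2.03], [0.27, 2.55], [-1.08, 4.22], [0.17, 2.65], [-2.57, 2.57]. Speed limits (rad/s): [2.79, 2.79, 3.14, 3.14, 3.14, 3.14].

INTERFACE

Orientations are given as [roll, pitch, yaw] about the fixed x, y, z axes, in that order (R = Rz(yaw) Ry(pitch) Rx(roll)).
In Python, from bench import robot gives the robot as it stands. The module is installed in compiled form; this text tells all that it offers.
- The arm moves only by the tool move_arm, never from a script. Its argument "motion" is one flat list of numbers, 7 for each row, row after row: the turn, a rotation vector about the tool's x, y, z in units of 45 degrees (1.0 is 45 degrees), then the shift along the tool's x, y, z in units of 100 mm (1.0 is 100 mm), then the opening, from 0 (shut) to 1 (fully open). A call has 1 to 12 rows; each row shifts and turns the commanded pose from where the row before left it, along the tool's axes as they then stand; what a row does not reach is not made up. A row lasts 1/12 s, in which the tool goes at most 41.7 mm and 7.16 degrees, less where a joint would pass 70% of its speed; a pose out of reach is approached as far as the arm can. A call with a number of a shift or a turn outside -1 to 1 is refused whole. A call with a gripper value outside its range is refused whole. The fingers move at their own pace and stop on an object; the grip force is fixed at half the most. Time passes only in rows, so rows that do not move let the fingers close. It gives the time, the measured TCP pose, the force, the opening and the grip force at its end, in the units of the state.
- robot.get_obs(): the state, without advancing time (a new reading comes with each control period).
- robot.snapshot(name): name is "scene" or "top"; returns the picture (420x560x3 uint8, red, green, blue); there is no depth.
- robot.get_calibration(name): a dict with "fx", "fy", "cx", "cy" (pixels), "k1" (the pictures are not rectified: a ray, as slopes to the right and down, at radius r is drawn at 1 + k1 r^2 times it, then the intrinsics apply), "R" (3x3) and "t" (3): a world point X has camera coordinates R X + t. Camera axes: x right, y down, z forward; pixel columns grow to the right and rows downward; lengths in m; the calibration is good to about 2 mm. A picture is of the moment at which its call begins. get_calibration takes no time and is no camera call.
- robot.close_job(): hands the job in; it is judged then, once.
The state is a dict: "time": time; "joint_positions": joint angles; "qvel": joint speeds; "joint_torque": joint torques, N m; "tool_pos": TCP position; "ee_rot": TCP orientation; "wrist_force": force on the tool from outside, world axes, zero at the start; "wrist_torque": the same for the moment, N m; "width": finger opening in m; "finger_force": force on a finger pad.
Only numpy, scipy, OpenCV 4.12 (cv2) and the standard library are available. Lean on these libraries where they do the work, as an engineer would, in place of code of your own. Each camera call takes 0.05 s, during which the arm holds its last target. There are 200 camera calls.

TASK

Move the whole row of chocolate bars from the grey stock tray to the pale wooden display rack in reverse order, so that customers across the table read it the way we do: what lies leftmost in the tray (seen from the robot) goes into the rightmost lane, and so on, one place of the tray to each lane. Lay every piece straight along its lane, right way up and in the middle of the lane's length; the two slim sticks share one place: lift them together in one grip and leave them side by side in one lane.

Things in the scene. Friction and masses are not known exactly. Their poses are not given: they have to be found in the camera images.
- octagon_tube: Eight-sided tube carton lying on a flat side, kraft card with a paper band: 130 mm long, 36 wide, 36 high. Origin: centre of its underside; x along its length, y across, z up. Its upright side faces reach from 10.5 to 25.5 mm above the underside.
- long_box: The longest piece: square-section wrapped bar, 150 mm long, 30 wide, 30 high. Origin: centre of its underside; x along its length, y across, z up.
- short_box: The shortest piece: wrapped block, 84 mm long, 36 wide, 30 high. Origin: centre of its underside; x along its length, y across, z up.
- stick_a: One of two equal slim wrapped sticks lying side by side in one pocket: 120 mm long, 15 wide, 28 high. Origin: centre of its underside; x along its length, y across, z up. At the start the sticks' centre lines are 16 mm apart (1 mm gap), so the pair is 31 mm wide.
- stick_b: The other slim stick of the pair, the same size (120 x 15 x 28 mm). Origin: centre of its underside; x along its length, y across, z up.
- pocket_tube: Fixed grey plastic pocket on the stock tray, 166 (x) by 62 (y) mm, in which the eight-sided tube starts. Origin: centre of its underside, 10 mm above the table, in any of the tray's four places (y = -96, -32, 32, 96 mm of the tray). Floor 14 mm, low side rails (y = +-28 mm, 6 thick) and end blocks (5 mm past the piece) 19 mm above the table.
- pocket_long: Fixed grey plastic pocket on the stock tray, 166 (x) by 62 (y) mm, in which the long bar starts. Origin: centre of its underside, 10 mm above the table, in any of the tray's four places (y = -96, -32, 32, 96 mm of the tray). Floor 14 mm, low side rails (y = +-28 mm, 6 thick) and end blocks (5 mm past the piece) 19 mm above the table.
- pocket_short: Fixed grey plastic pocket on the stock tray, 166 (x) by 62 (y) mm, in which the short block starts. Origin: centre of its underside, 10 mm above the table, in any of the tray's four places (y = -96, -32, 32, 96 mm of the tray). Floor 14 mm, low side rails (y = +-28 mm, 6 thick) and end blocks (5 mm past the piece) 19 mm above the table.
- stock_tray: Fixed grey tray with steel edges, 183 (x) by 268 (y) mm, left or right of the rack, full at the start: four like pockets side by side at y = -96, -32, 32, 96 mm, one for each of the three single pieces and one for the pair of sticks, in any order. Origin: centre of its underside, on the table; x points away from the robot within 0.2 rad, y left, z up.
- display_rack: Fixed pale wooden rack, 180 (x) by 270 (y) mm, empty, left or right of the tray. Four lanes along x, centred at y = -96, -32, 32, 96 mm, 50 mm wide, 180 long; floors 14 mm above the table, the 14 mm wide darker strips beside them (brass studs) 19 mm. Origin: centre of its underside, on the table; x points away from the robot within 0.2 rad, y left, z up.

How it is judged:
By the outcome, as a careful person would: the job done as asked, in the order asked, and still so for the second after the job is handed in, with the robot touching nothing.
It also fails if it takes over 104 s, if anything falls off the work surface, if the arm or the gripper's body presses on something with over 40 N, if the wrist force passes 120 N, or if a joint passes its speed limit or range.

## Working session

There is one attempt and no reset: what is moved stays moved. The work goes in short steps, Python scripts to look and compute and a tool call to move; the robot and the scene stay as the last step left them, time stands still between calls to the robot, and variables do not carry over. Pictures are saved under pics/ and viewed, at most 14 in all, crops included, and the job is handed in when it is done.

Besides the shell and the picture viewer there is one more tool, called after "Request:" in YAML: its name, and indented under it one key for each argument. move_arm: Moves the arm, as the interface text tells. Shifts and turns lie within -1 to 1; 1 stands for 100 mm of shift or 45 degrees of turn. Its arguments: {"type":"object","properties":{"motion":{"type":"array","items":{"type":"number"}}},"required":["motion"]}

```bash
mkdir -p pics
python3 - <<'E'
from bench import robot
import cv2
o=robot.get_obs();print({k:o[k] for k in("time","tool_pos","ee_rot","width")},robot.tcp_to_grasp)
for n in("top","scene"):
    cv2.imwrite(f"pics/{n}0.png",robot.snapshot(n)[:,:,::-1]);print(robot.get_calibration(n))
E
```

```text
{'time': 0.0, 'tool_pos': array([ 0.21137401, -0.50716631,  0.20432015]), 'ee_rot': array([-3.13940955e+00, -2.25733655e-04,  3.94786937e-01]), 'width': 0.0938672530654827} -0.0188
{'fx': 436.3457306186788, 'fy': 436.3457306186788, 'cx': 280.2999535769083, 'cy': 203.94164767552783, 'k1': -0.03962898468155726, 'R': array([[-0.0125889 , -0.999782  ,  0.01665721],
       [-0.99824628,  0.01160241, -0.05804961],
       [ 0.05784369, -0.01735877, -0.99817472]]), 't': array([-0.01188669,  0.52484444,  1.00932792])}
{'fx': 461.56781183123354, 'fy': 461.56781183123354, 'cx': 267.29123885924207, 'cy': 213.0150691309824, 'k1': 0.014976813963923526, 'R': array([[-0.56328194, -0.82599026, -0.02129667],
       [-0.45901547,  0.33424798, -0.82315435],
       [ 0.68703585, -0.45389248, -0.56741816]]), 't': array([0.29658776, 0.27730144, 0.75225968])}
```

View pics/top0.png

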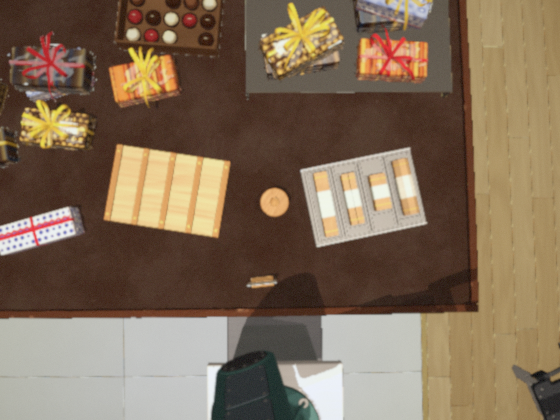

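View pics/scene0.png

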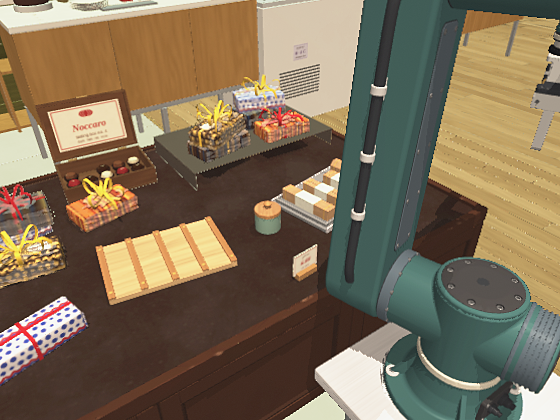

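The top view shows the rack at left (centre about (167,190)) and the tray at right (about (363,197)), with a jar at (274,202) between them. I'll zoom in on both.

Run:
```python
import cv2
i=cv2.imread("pics/top0.png")
a=cv2.resize(i[140:255,295:435],None,fx=5,fy=5,interpolation=cv2.INTER_CUBIC);cv2.imwrite("pics/c1.png",a)
a=cv2.resize(i[135:245,95:240],None,fx=5,fy=5,interpolation=cv2.INTER_CUBIC);cv2.imwrite("pics/c2.png",a)
```

```text
(no output)
```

View pics/c1.png

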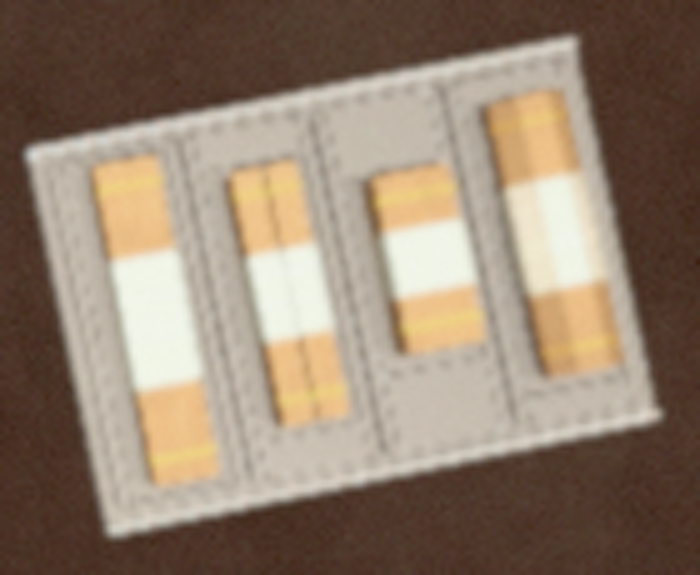

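View pics/c2.png

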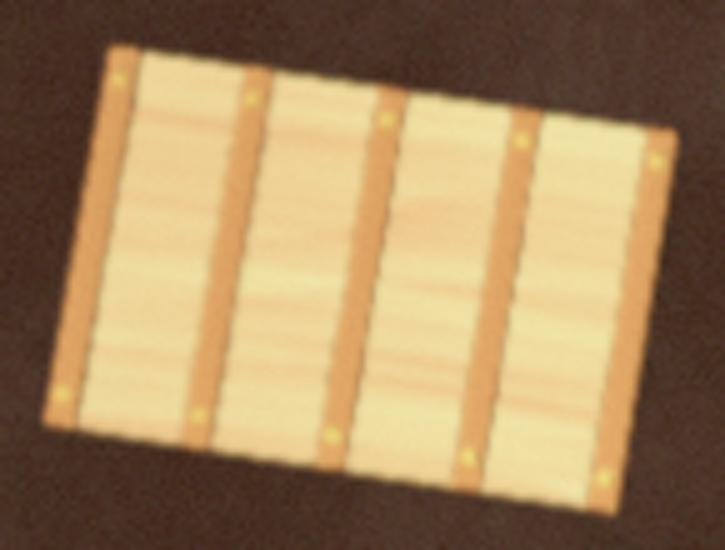

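Tray from left to right: long bar, stick pair, short block, tube. Rack lanes from right to left therefore get long, sticks, short, tube. Next I'll measure poses.

```bash
cat > h.py <<'E'
import numpy as np, cv2
from bench import robot
c=robot.get_calibration("top"); R=c["R"];t=c["t"]
def px2w(p,z):
    # ray: undistort by fixed point
    d=np.array([(p[0]-c["cx"])/c["fx"],(p[1]-c["cy"])/c["fy"]]);u=d.copy()
    for _ in range(20): u=d/(1+c["k1"]*(u@u))
    r=R.T@np.array([u[0],u[1],1]); C=-R.T@t
    return (C+r*(z-C[2])/r[2])[:2]
def w2px(X):
    q=R@np.asarray(X)+t; u=q[:2]/q[2]; u=u*(1+c["k1"]*(u@u))
    return u*c["fx"]+[c["cx"],c["cy"]]
def rect(pts,zs):
    P=np.array([px2w(p,z) for p,z in zip(pts,zs)]); TL,TR,BR,BL=P
    ctr=P.mean(0); dx=(TL-BL+TR-BR)/2; dy=(TL-TR+BL-BR)/2
    return ctr,np.degrees(np.arctan2(dx[1],dx[0])),np.degrees(np.arctan2(-dy[0],dy[1])),np.hypot(*dx)*1e3,np.hypot(*dy)*1e3
def crop(pts,ox,oy,s=5): return [((x+.5)/s-.5+ox,(y+.5)/s-.5+oy) for x,y in pts]
E
python3 - <<'E'
from h import *
np.set_printoptions(precision=4,suppress=True)
print("cam",-R.T@t)
def show(n,p,z,o): print(n,*[np.round(v,4) for v in rect(crop(p,*o),np.broadcast_to(z,4))])
a=(295,140);b=(95,135)
show("rack",[(108,45),(678,130),(615,513),(43,427)],.019,b)
show("tray",[(27,150),(577,38),(660,415),(110,535)],.012,a)
show("long",[(92,162),(157,156),(219,480),(152,485)],.044,a)
show("sticks",[(228,172),(298,162),(350,413),(275,425)],.042,a)
show("short",[(368,180),(450,166),(487,343),(400,353)],.044,a)
show("tube",[(484,102),(565,92),(622,368),(543,377)],[.035,.0395,.0395,.035],a)
r,*_=rect(crop([(108,45),(678,130),(615,513),(43,427)],*b),[.019]*4)
E
```

```text
cam [ 0.4654 -0.0005  1.0382]
rack [0.5599 0.2475] -9.3189 -9.1899 181.9403 271.4824
tray [ 0.5408 -0.216 ] 10.9928 11.2009 185.004 268.9534
long [ 0.5225 -0.1214] 9.6347 4.0914 150.7227 30.4064
sticks [ 0.5346 -0.183 ] 9.8834 7.9402 118.0944 33.9239
short [ 0.5486 -0.2471] 9.7221 7.4216 82.107 39.6636
tube [ 0.5607 -0.3087] 10.2853 5.6989 130.8535 36.5245
```

```bash
cat > d.py <<'E'
import sys
from h import *
np.set_printoptions(precision=3,suppress=True)
PICK={"tube":(.5602,-.3095),"long":(.5224,-.1216),"sticks":(.5346,-.1838),"short":(.5480,-.2472)}
LANE={"long":-.096,"sticks":-.032,"short":.032,"tube":.096}
YT,YR=np.radians(10.8),np.radians(-9.25)
def place(n): return np.array([.5599,.2475])+LANE[n]*np.array([-np.sin(YR),np.cos(YR)])
def go(n,where,z):
    """deltas in tool units: turn about tool z first, then shift"""
    o=robot.get_obs();p=o["tool_pos"];y=o["ee_rot"][2]
    T,yw=(PICK[n],YT) if where=="pick" else (place(n),YR)
    d=np.array([*T,z])-p
    M=np.array([[np.cos(yw),np.sin(yw),0],[np.sin(yw),-np.cos(yw),0],[0,0,-1]])
    print(n,where,"t%.2f"%o["time"],"pos",p,"rpy",o["ee_rot"],"turn",(-(yw-y))/(np.pi/4),"shift",M.T@d*10,"w",o["width"],"F",o["wrist_force"],o["finger_force"])
go(sys.argv[1],sys.argv[2],float(sys.argv[3]))
E
python3 d.py tube pick .1; python3 -c "
from d import *" tube place .1
```

```text
tube pick t0.10 pos [ 0.211 -0.507  0.204] rpy [-3.14  -0.     0.395] turn 0.26264120465071705 shift [ 3.797 -1.289  1.044] w 0.09414433977688785 F [-0.144 -0.41   0.527] 0.0
tube place t0.10 pos [ 0.211 -0.507  0.204] rpy [-3.14  -0.     0.395] turn 0.7081967602062726 shift [ 2.227 -8.969  1.044] w 0.09414433977688785 F [-0.144 -0.41   0.527] 0.0
```

Request:
move_arm:
  motion: [0,0,0.131,0,0,0,0.55,0,0,0.131,0,0,0,0.55,0,0,0,0.38,-0.129,0.05,0.55,0,0,0,0.38,-0.129,0.05,0.55,0,0,0,0.38,-0.129,0.05,0.55,0,0,0,0.38,-0.129,0.05,0.55,0,0,0,0.38,-0.129,0.05,0.55,0,0,0,0.38,-0.129,0.05,0.55,0,0,0,0.38,-0.129,0.05,0.55,0,0,0,0.38,-0.129,0.05,0.55,0,0,0,0.38,-0.129,0.05,0.55,0,0,0,0.37,-0.128,0.05,0.55]

```text
time: 1.1
tool_pos: [0.5609, -0.3083, 0.1545]
ee_rot: [-3.141, 0.001, 0.189]
wrist_force: [-0.0, -0.9, 0.1]
width: 0.0519
finger_force: 0.0
```

Request:
move_arm:
  motion: [0,0,0,0,0,0,0.55,0,0,0,0,0,0,0.55,0,0,0,0,0,0,0.55]

```text
time: 1.35
tool_pos: [0.5591, -0.3098, 0.1548]
ee_rot: [-3.141, 0.002, 0.189]
wrist_force: [-0.4, 0.2, 0.4]
width: 0.0516
finger_force: 0.0
```

```bash
python3 d.py tube pick .07; python3 -c "
from h import *
cv2.imwrite('pics/t1.png',cv2.resize(robot.snapshot('top')[120:270,290:470,::-1],None,fx=4,fy=4,interpolation=cv2.INTER_CUBIC))"
```

```text
tube pick t1.35 pos [ 0.559 -0.31   0.155] rpy [-3.141  0.002  0.189] turn 0.0012011603702942791 shift [ 0.012 -0.001  0.848] w 0.05156784640715696 F [-0.389  0.201  0.418] 0.0
```

View pics/t1.png

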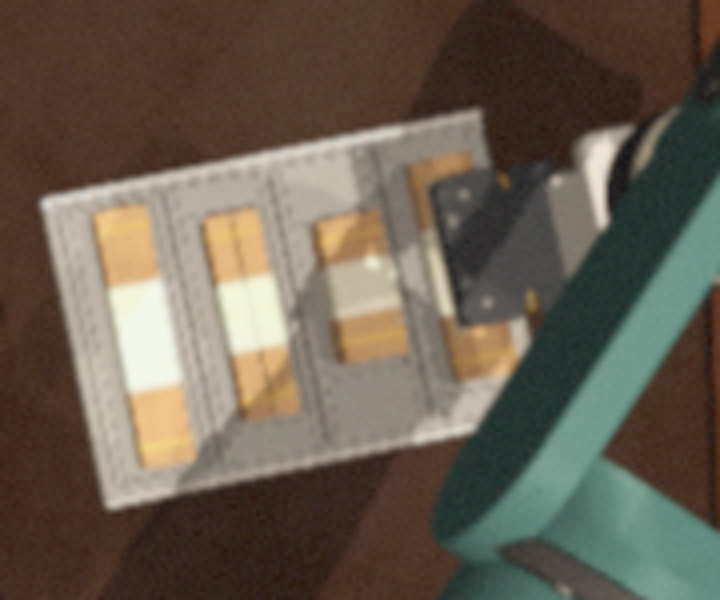

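The gripper (about (470,245) in the crop) is over the tube, aligned with the tray. I'll descend and grip.

Request:
move_arm:
  motion: [0,0,0,0.01,0,0.3,0.55,0,0,0,0,0,0.3,0.55,0,0,0,0,0,0.3,0.55,0,0,0,0,0,0.2,0.55,0,0,0,0,0,0.12,0.55,0,0,0,0,0,0.1,0.55,0,0,0,0,0,0,0.55,0,0,0,0,0,0,0.55]

```text
time: 2.07
tool_pos: [0.5606, -0.3105, 0.0244]
ee_rot: [3.141, -0.001, 0.188]
wrist_force: [-0.2, -0.2, -0.1]
width: 0.0514
finger_force: 0.0
```

Request:
move_arm:
  motion: [0,0,0,0,0,0,0,0,0,0,0,0,0,0,0,0,0,0,0,0,0,0,0,0,0,0,0,0,0,0,0,0,0,0,0,0,0,0,0,0,0,0]

```text
time: 2.57
tool_pos: [0.5615, -0.3101, 0.0254]
ee_rot: [3.14, -0.002, 0.189]
wrist_force: [-0.0, 0.4, 5.7]
width: 0.0353
finger_force: 30.0
```

Request:
move_arm:
  motion: [0,0,0,0,0,-0.15,0,0,0,0,0,0,-0.3,0,0,0,0,0,0,-0.35,0,0,0,0,0,0,-0.35,0,0,0,0,0,0,-0.35,0,0,0,0,0,0,0,0,0,0,0,0,0,0,0]

```text
time: 3.15
tool_pos: [0.5618, -0.3106, 0.1765]
ee_rot: [3.137, -0.004, 0.189]
wrist_force: [0.1, -0.1, -1.9]
width: 0.0357
finger_force: 30.0
```

```bash
python3 d.py tube place .17
```

```text
tube place t3.15 pos [ 0.562 -0.311  0.177] rpy [ 3.137 -0.004  0.189] turn 0.4463643417010766 shift [-0.916 -6.465  0.065] w 0.03570527484316154 F [ 0.063 -0.134 -1.903] 29.987586265197024
```

Request:
move_arm:
  motion: [0,0,0.149,0,0,0,0,0,0,0.149,0,0,0,0,0,0,0.148,0,0,0,0,0,0,0,-0.05,-0.36,0,0,0,0,0,-0.05,-0.36,0,0,0,0,0,-0.05,-0.36,0,0,0,0,0,-0.05,-0.36,0,0,0,0,0,-0.05,-0.36,0,0,0,0,0,-0.05,-0.36,0,0,0,0,0,-0.05,-0.36,0,0,0,0,0,-0.05,-0.36,0,0,0,0,0,-0.05,-0.36,0,0]

```text
time: 4.15
tool_pos: [0.5664, 0.0191, 0.1701]
ee_rot: [3.141, 0.005, -0.161]
wrist_force: [-0.1, -0.0, -0.7]
width: 0.0356
finger_force: 30.0
```

Request:
move_arm:
  motion: [0,0,0,-0.05,-0.36,0,0,0,0,0,-0.05,-0.36,0,0,0,0,0,-0.05,-0.36,0,0,0,0,0,-0.05,-0.36,0,0,0,0,0,-0.05,-0.36,0,0,0,0,0,-0.05,-0.36,0,0,0,0,0,-0.05,-0.36,0,0,0,0,0,-0.05,-0.36,0,0,0,0,0,-0.05,-0.3,0,0,0,0,0,0,0,0,0,0,0,0,0,0,0,0,0,0,0,0,0,0,0,0]

```text
invalid input
```

```bash
python3 d.py tube place .026
```

```text
tube place t4.15 pos [0.566 0.019 0.17 ] rpy [ 3.141  0.005 -0.161] turn 6.70277247437066e-05 shift [-0.431 -3.204  1.441] w 0.03555588778162737 F [-0.096 -0.018 -0.742] 29.98641662998125
```

Request:
move_arm:
  motion: [0,0,0,-0.048,-0.356,0,0,0,0,0,-0.048,-0.356,0,0,0,0,0,-0.048,-0.356,0,0,0,0,0,-0.048,-0.356,0,0,0,0,0,-0.048,-0.356,0,0,0,0,0,-0.048,-0.356,0,0,0,0,0,-0.048,-0.356,0,0,0,0,0,-0.048,-0.356,0,0,0,0,0,-0.04,-0.3,0,0,0,0,0,0,0,0,0,0,0,0,0,0,0,0,0,0,0,0,0,0,0]

```text
time: 5.15
tool_pos: [0.576, 0.3339, 0.1707]
ee_rot: [3.138, 0.003, -0.161]
wrist_force: [-0.5, -0.8, -1.1]
width: 0.0357
finger_force: 30.0
```

```bash
python3 d.py tube place .026; python3 -c "
from h import *
for i in range(5): robot.snapshot('top');print(robot.get_obs()['tool_pos'])"
```

```text
tube place t5.15 pos [0.576 0.334 0.171] rpy [ 3.138  0.003 -0.161] turn 0.00028089653342124645 shift [-0.02  -0.081  1.447] w 0.035708136412514406 F [-0.528 -0.775 -1.136] 29.987603231566027
[0.57640798 0.33347488 0.17149161]
[0.5767145  0.33325394 0.17220935]
[0.57695183 0.33323726 0.17278062]
[0.57706137 0.33334358 0.17321994]
[0.5771311  0.33348476 0.17350669]
```

Request:
move_arm:
  motion: [0,0,0,-0.03,-0.08,0.3,0,0,0,0,0,0,0.35,0,0,0,0,0,0,0.35,0,0,0,0,0,0,0.25,0,0,0,0,0,0,0.12,0,0,0,0,0,0,0.06,0,0,0,0,0,0,0.04,0,0,0,0,0,0,0,0,0,0,0,0,0,0,0]

```text
time: 6.15
tool_pos: [0.5766, 0.3437, 0.0288]
ee_rot: [-3.139, -0.003, -0.161]
wrist_force: [0.0, 0.3, -0.1]
width: 0.0356
finger_force: 30.0
```

```bash
python3 d.py tube place .026
```

```text
tube place t6.15 pos [0.577 0.344 0.029] rpy [-3.139 -0.003 -0.161] turn -1.3767621424311503e-05 shift [-0.011  0.017  0.028] w 0.035596279714087034 F [ 0.012  0.341 -0.052] 29.98776974854991
```

Request:
move_arm:
  motion: [0,0,0,0,0.01,0.02,0,0,0,0,0,0,0,0,0,0,0,0,0,0,0]

```text
time: 6.4
tool_pos: [0.5755, 0.3424, 0.0255]
ee_rot: [-3.141, -0.001, -0.161]
wrist_force: [-0.1, -0.6, -1.3]
width: 0.0356
finger_force: 30.0
```

Request:
move_arm:
  motion: [0,0,0,0,0,0,0.3,0,0,0,0,0,0,0.45,0,0,0,0,0,0,0.53,0,0,0,0,0,0,0.53,0,0,0,0,0,-0.2,0.53,0,0,0,0,0,-0.35,0.55,0,0,0,0,0,-0.35,0.55,0,0,0,0,0,-0.35,0.55,0,0,0,0,0,-0.25,0.55,0,0,0,0,0,0,0.55]

```text
time: 7.23
tool_pos: [0.5781, 0.3438, 0.1833]
ee_rot: [-3.133, -0.012, -0.161]
wrist_force: [0.3, 0.4, 0.5]
width: 0.0517
finger_force: 0.0
```

```bash
python3 d.py short pick .17
```

```text
short pick t7.23 pos [0.578 0.344 0.183] rpy [-3.133 -0.012 -0.161] turn -0.4452617710384236 shift [-1.403  5.749  0.133] w 0.05169811336767911 F [0.32  0.436 0.517] 0.0
```

Request:
move_arm:
  motion: [0,0,-0.149,0,0,0,0.55,0,0,-0.148,0,0,0,0.55,0,0,-0.148,0,0,0,0.55,0,0,0,-0.088,0.36,0,0.55,0,0,0,-0.088,0.36,0,0.55,0,0,0,-0.088,0.36,0,0.55,0,0,0,-0.088,0.36,0,0.55,0,0,0,-0.088,0.36,0,0.55,0,0,0,-0.088,0.36,0,0.55,0,0,0,-0.088,0.36,0,0.55,0,0,0,-0.088,0.36,0,0.55]

```text
time: 8.15
tool_pos: [0.5588, 0.0445, 0.1733]
ee_rot: [-3.141, 0.001, 0.189]
wrist_force: [-0.1, -0.2, -0.2]
width: 0.0514
finger_force: 0.0
```

Request:
move_arm:
  motion: [0,0,0,-0.088,0.36,0,0.55,0,0,0,-0.088,0.36,0,0.55,0,0,0,-0.088,0.36,0,0.55,0,0,0,-0.088,0.36,0,0.55,0,0,0,-0.088,0.36,0,0.55,0,0,0,-0.088,0.36,0,0.55,0,0,0,-0.088,0.36,0,0.55,0,0,0,-0.088,0.35,0,0.55,0,0,0,0,0,0,0.55,0,0,0,0,0,0,0.55,0,0,0,0,0,0,0.55]

```text
time: 9.07
tool_pos: [0.5439, -0.2483, 0.1734]
ee_rot: [-3.14, 0.001, 0.188]
wrist_force: [-0.8, -0.2, 0.7]
width: 0.0515
finger_force: 0.0
```

```bash
python3 d.py short pick .0245; python3 -c "
from h import *
i=robot.snapshot('top')[:,:,::-1]
cv2.imwrite('pics/t2.png',cv2.resize(i[130:250,90:250],None,fx=5,fy=5,interpolation=cv2.INTER_CUBIC))"
```

```text
short pick t9.07 pos [ 0.544 -0.248  0.173] rpy [-3.14   0.001  0.188] turn -0.0006673035619375621 shift [ 0.042 -0.003  1.489] w 0.05147101731130317 F [-0.847 -0.192  0.712] 0.0
```

View pics/t2.png

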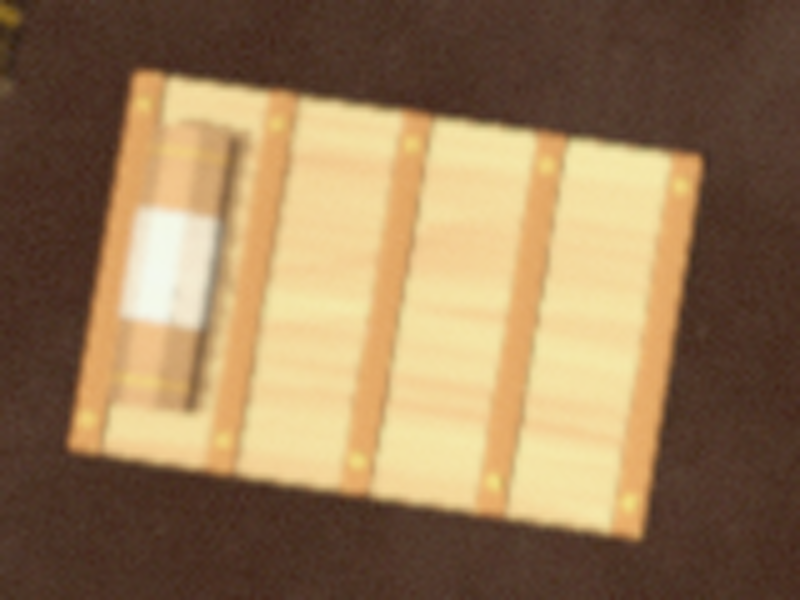

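The tube lies straight in the leftmost lane, ends near (197,125) and (150,405) in the crop. I'll check its centring numerically and move on.

Run:
```python
from h import *
p=crop([(160,123),(236,132),(192,410),(112,400)],90,130)
ct,*r=rect(p,[.0395,.028,.028,.0395]);print(ct,r)
y=np.radians(-9.25);d=ct-[.5599,.2475];print("lane coords",d@[np.cos(y),np.sin(y)],d@[-np.sin(y),np.cos(y)])
```

```text
[0.57683724 0.34121056] [np.float64(-8.893473108570356), np.float64(-6.3099622559142245), np.float64(130.2054157704234), np.float64(32.537736351168505)]
lane coords 0.0016537156255052726 0.09521451936976297
```

Request:
move_arm:
  motion: [0,0,0,0.035,0,0.3,0.55,0,0,0,0,0,0.35,0.55,0,0,0,0,0,0.35,0.55,0,0,0,0,0,0.25,0.55,0,0,0,0,0,0.14,0.55,0,0,0,0,0,0.1,0.55,0,0,0,0,0,0,0.55,0,0,0,0,0,0,0.55]

```text
time: 9.78
tool_pos: [0.5482, -0.2474, 0.0259]
ee_rot: [3.141, -0.0, 0.19]
wrist_force: [-0.5, 0.7, 0.5]
width: 0.0518
finger_force: 0.0
```

Request:
move_arm:
  motion: [0,0,0,0,0,0.02,0.55,0,0,0,0,0,0,0,0,0,0,0,0,0,0,0,0,0,0,0,0,0,0,0,0,0,0,0,0,0,0,0,0,0,0,0,0,0,0,0,0,0,0]

```text
time: 10.37
tool_pos: [0.5484, -0.2487, 0.0247]
ee_rot: [3.14, -0.002, 0.188]
wrist_force: [-0.5, -0.0, 4.5]
width: 0.0357
finger_force: 30.0
```

Request:
move_arm:
  motion: [0,0,0,0,0,-0.15,0,0,0,0,0,0,-0.3,0,0,0,0,0,0,-0.35,0,0,0,0,0,0,-0.35,0,0,0,0,0,0,-0.35,0,0,0,0,0,0,0,0,0,0,0,0,0,0,0]

```text
time: 10.95
tool_pos: [0.5489, -0.2491, 0.176]
ee_rot: [3.138, -0.004, 0.188]
wrist_force: [-0.7, 0.3, -1.1]
width: 0.0355
finger_force: 30.0
```

```bash
python3 d.py short place .17
```

```text
short place t10.95 pos [ 0.549 -0.249  0.176] rpy [ 3.138 -0.004  0.188] turn 0.44509782915810603 shift [-0.69  -5.239  0.06 ] w 0.0355333924724971 F [-0.721  0.271 -1.052] 29.99871075153351
```

Request:
move_arm:
  motion: [0,0,0.149,0,0,0,0,0,0,0.148,0,0,0,0,0,0,0.148,0,0,0,0,0,0,0,-0.046,-0.35,0,0,0,0,0,-0.046,-0.35,0,0,0,0,0,-0.046,-0.35,0,0,0,0,0,-0.046,-0.35,0,0,0,0,0,-0.046,-0.35,0,0,0,0,0,-0.046,-0.35,0,0,0,0,0,-0.046,-0.35,0,0]

```text
time: 11.78
tool_pos: [0.5535, 0.0004, 0.17]
ee_rot: [3.141, 0.006, -0.162]
wrist_force: [0.7, -0.6, -0.3]
width: 0.0357
finger_force: 30.0
```

Request:
move_arm:
  motion: [0,0,0,-0.046,-0.35,0,0,0,0,0,-0.046,-0.35,0,0,0,0,0,-0.046,-0.35,0,0,0,0,0,-0.046,-0.35,0,0,0,0,0,-0.046,-0.35,0,0,0,0,0,-0.046,-0.35,0,0,0,0,0,-0.046,-0.35,0,0,0,0,0,-0.046,-0.34,0,0,0,0,0,0,0,0,0,0,0,0,0,0,0,0,0,0,0,0,0,0,0]

```text
time: 12.7
tool_pos: [0.5628, 0.2791, 0.1707]
ee_rot: [3.138, 0.004, -0.161]
wrist_force: [-0.2, -0.1, -1.3]
width: 0.0357
finger_force: 30.0
```

```bash
python3 d.py short place .026
```

```text
short place t12.70 pos [0.563 0.279 0.171] rpy [ 3.138  0.004 -0.161] turn 0.0003801695004154121 shift [ 0.022 -0.003  1.447] w 0.035740669687698116 F [-0.175 -0.136 -1.319] 29.99861866235733
```

Request:
move_arm:
  motion: [0,0,0,0.01,0,0.3,0,0,0,0,0,0,0.35,0,0,0,0,0,0,0.35,0,0,0,0,0,0,0.25,0,0,0,0,0,0,0.14,0,0,0,0,0,0,0.06,0,0,0,0,0,0,0.04,0,0,0,0,0,0,0,0,0,0,0,0,0,0,0]

```text
time: 13.45
tool_pos: [0.5655, 0.2785, 0.0251]
ee_rot: [-3.141, -0.001, -0.163]
wrist_force: [0.0, 0.1, -0.5]
width: 0.0356
finger_force: 30.0
```

```bash
python3 d.py short place .025
```

```text
short place t13.45 pos [0.565 0.279 0.025] rpy [-3.141 -0.001 -0.163] turn -0.0021184528217588314 shift [-0.005 -0.005  0.001] w 0.03564317775106293 F [ 0.     0.057 -0.521] 29.99542772769928
```

Request:
move_arm:
  motion: [0,0,0,0,0,0,0.3,0,0,0,0,0,0,0.45,0,0,0,0,0,0,0.53,0,0,0,0,0,0,0.53,0,0,0,0,0,-0.2,0.53,0,0,0,0,0,-0.35,0.55,0,0,0,0,0,-0.35,0.55,0,0,0,0,0,-0.35,0.55,0,0,0,0,0,-0.25,0.55,0,0,0,0,0,0,0.55]

```text
time: 14.28
tool_pos: [0.5681, 0.2812, 0.1831]
ee_rot: [-3.134, -0.013, -0.161]
wrist_force: [-0.1, -0.0, 0.6]
width: 0.0515
finger_force: 0.0
```

```bash
python3 d.py sticks pick .17
```

```text
sticks pick t14.28 pos [0.568 0.281 0.183] rpy [-3.134 -0.013 -0.161] turn -0.4450453522235563 shift [-1.2    4.505  0.131] w 0.05154717000041965 F [-0.122 -0.037  0.637] 0.0
```

Request:
move_arm:
  motion: [0,0,-0.149,0,0,0,0.55,0,0,-0.148,0,0,0,0.55,0,0,-0.148,0,0,0,0.55,0,0,0,-0.09,0.346,0,0.55,0,0,0,-0.09,0.346,0,0.55,0,0,0,-0.09,0.346,0,0.55,0,0,0,-0.09,0.346,0,0.55,0,0,0,-0.09,0.346,0,0.55,0,0,0,-0.09,0.346,0,0.55,0,0,0,-0.09,0.346,0,0.55]

```text
time: 15.12
tool_pos: [0.5474, 0.0286, 0.1733]
ee_rot: [-3.141, 0.001, 0.189]
wrist_force: [1.3, 0.2, 0.6]
width: 0.0519
finger_force: 0.0
```

Request:
move_arm:
  motion: [0,0,0,-0.09,0.346,0,0.55,0,0,0,-0.09,0.346,0,0.55,0,0,0,-0.09,0.346,0,0.55,0,0,0,-0.09,0.346,0,0.55,0,0,0,-0.09,0.346,0,0.55,0,0,0,-0.09,0.346,0,0.55,0,0,0,0,0,0,0.55,0,0,0,0,0,0,0.55,0,0,0,0,0,0,0.55,0,0,0,0,0,0,0.55]

```text
time: 15.95
tool_pos: [0.534, -0.1826, 0.174]
ee_rot: [-3.141, 0.0, 0.19]
wrist_force: [1.0, -0.3, 0.1]
width: 0.0518
finger_force: 0.0
```

```bash
python3 d.py sticks pick .024
```

```text
sticks pick t15.95 pos [ 0.534 -0.183  0.174] rpy [-3.141  0.     0.19 ] turn 0.0016041108003245167 shift [0.004 0.013 1.5  ] w 0.051757518986739845 F [ 1.025 -0.25   0.067] 0.0
```

Request:
move_arm:
  motion: [0,0,0,0,0.01,0.3,0.55,0,0,0,0,0,0.35,0.55,0,0,0,0,0,0.35,0.55,0,0,0,0,0,0.25,0.55,0,0,0,0,0,0.14,0.55,0,0,0,0,0,0.12,0.55,0,0,0,0,0,0,0.55,0,0,0,0,0,0,0.55]

```text
time: 16.62
tool_pos: [0.5345, -0.184, 0.0237]
ee_rot: [3.142, -0.0, 0.19]
wrist_force: [1.0, -0.0, 0.2]
width: 0.0521
finger_force: 0.0
```

Request:
move_arm:
  motion: [0,0,0,0,0,0,0.4,0,0,0,0,0,0,0.33,0,0,0,0,0,0,0,0,0,0,0,0,0,0,0,0,0,0,0,0,0,0,0,0,0,0,0,0,0,0,0,0,0,0,0]

```text
time: 17.2
tool_pos: [0.535, -0.185, 0.0248]
ee_rot: [3.141, -0.002, 0.188]
wrist_force: [-1.1, 1.9, 6.2]
width: 0.0297
finger_force: 30.0
```

Request:
move_arm:
  motion: [0,0,0,0,0,-0.1,0,0,0,0,0,0,-0.25,0,0,0,0,0,0,-0.3,0,0,0,0,0,0,-0.3,0,0,0,0,0,0,-0.3,0,0,0,0,0,0,-0.25,0,0,0,0,0,0,0,0,0,0,0,0,0,0,0]

```text
time: 17.87
tool_pos: [0.5348, -0.1855, 0.1749]
ee_rot: [3.139, -0.002, 0.188]
wrist_force: [-0.1, -0.1, -1.6]
width: 0.0297
finger_force: 30.0
```

```bash
python3 d.py sticks place .17;python3 -c "
from h import *
i=robot.snapshot('top')[:,:,::-1]
cv2.imwrite('pics/t3.png',cv2.resize(i[140:260,290:430],None,fx=5,fy=5,interpolation=cv2.INTER_CUBIC))"
```

```text
sticks place t17.87 pos [ 0.535 -0.185  0.175] rpy [ 3.139 -0.002  0.188] turn 0.4449144142214559 shift [-0.448 -3.994  0.049] w 0.029703493045763658 F [-0.134 -0.077 -1.58 ] 29.998582005500793
```

View pics/t3.png

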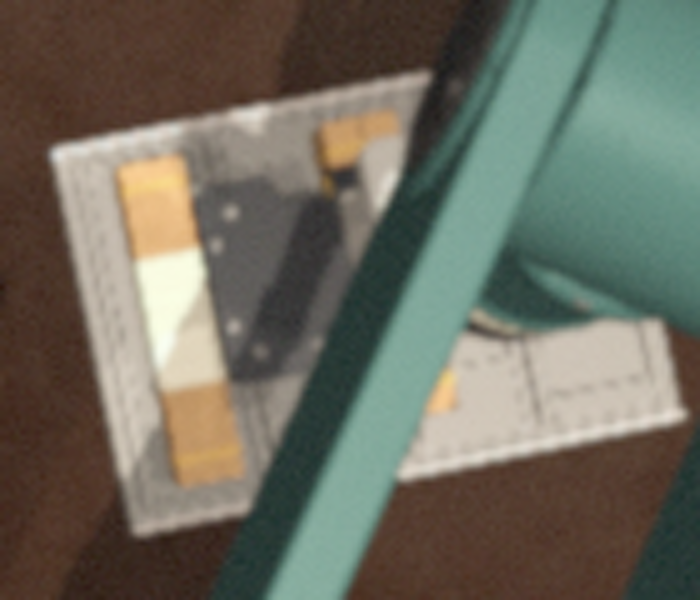

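Both sticks are in the grip (width 29.7 mm, ends at about (358,130) and (445,390)). The long bar stays in place.

Request:
move_arm:
  motion: [0,0,0.149,0,0,0,0,0,0,0.148,0,0,0,0,0,0,0.148,0,0,0,0,0,0,0,-0.038,-0.333,0,0,0,0,0,-0.038,-0.333,0,0,0,0,0,-0.038,-0.333,0,0,0,0,0,-0.038,-0.333,0,0,0,0,0,-0.038,-0.333,0,0,0,0,0,-0.038,-0.333,0,0]

```text
time: 18.67
tool_pos: [0.5419, 0.0174, 0.1699]
ee_rot: [3.141, 0.006, -0.162]
wrist_force: [1.0, -0.3, -1.5]
width: 0.0297
finger_force: 30.0
```

Request:
move_arm:
  motion: [0,0,0,-0.037,-0.333,0,0,0,0,0,-0.037,-0.333,0,0,0,0,0,-0.037,-0.333,0,0,0,0,0,-0.037,-0.333,0,0,0,0,0,-0.037,-0.333,0,0,0,0,0,-0.037,-0.333,0,0,0,0,0,0,0,0,0,0,0,0,0,0,0,0,0,0,0,0,0,0,0]

```text
time: 19.42
tool_pos: [0.5529, 0.2159, 0.1708]
ee_rot: [3.139, 0.004, -0.161]
wrist_force: [0.5, -0.5, -2.4]
width: 0.0299
finger_force: 30.0
```

```bash
python3 d.py sticks place .025
```

```text
sticks place t19.42 pos [0.553 0.216 0.171] rpy [ 3.139  0.004 -0.161] turn 0.0004078611694470091 shift [ 0.019 -0.003  1.458] w 0.029943568596313887 F [ 0.495 -0.497 -2.358] 29.99847114086151
```

Request:
move_arm:
  motion: [0,0,0,0.01,0,0.3,0,0,0,0,0,0,0.35,0,0,0,0,0,0,0.35,0,0,0,0,0,0,0.25,0,0,0,0,0,0,0.14,0,0,0,0,0,0,0.06,0,0,0,0,0,0,0.04,0,0,0,0,0,0,0,0,0,0,0,0,0,0,0]

```text
time: 20.17
tool_pos: [0.5555, 0.2153, 0.0251]
ee_rot: [-3.142, -0.001, -0.163]
wrist_force: [0.9, 0.4, -1.9]
width: 0.0298
finger_force: 30.0
```

```bash
python3 d.py sticks place .025
```

```text
sticks place t20.17 pos [0.556 0.215 0.025] rpy [-3.142 -0.001 -0.163] turn -0.0020378176243542154 shift [-0.008 -0.005  0.001] w 0.02980679520820525 F [ 0.911  0.367 -1.94 ] 29.99487429857254
```

Request:
move_arm:
  motion: [0,0,0,0,0,0.01,0,0,0,0,0,0,0,0,0,0,0,0,0,0,0.33,0,0,0,0,0,0,0.36,0,0,0,0,0,0,0.42,0,0,0,0,0,0,0.5,0,0,0,0,0,0,0.5]

```text
time: 20.75
tool_pos: [0.5548, 0.2167, 0.0231]
ee_rot: [-3.142, 0.0, -0.161]
wrist_force: [-0.4, 0.1, -0.7]
width: 0.0459
finger_force: 0.0
```

Request:
move_arm:
  motion: [0,0,0,0,0,-0.2,0.5,0,0,0,0,0,-0.35,0.5,0,0,0,0,0,-0.35,0.55,0,0,0,0,0,-0.35,0.55,0,0,0,0,0,-0.25,0.55,0,0,0,0,0,0,0.55,0,0,0,0,0,0,0.55]

```text
time: 21.33
tool_pos: [0.556, 0.217, 0.1755]
ee_rot: [-3.14, -0.004, -0.161]
wrist_force: [0.6, 0.4, 0.0]
width: 0.0519
finger_force: 0.0
```

```bash
python3 d.py long pick .17
```

```text
long pick t21.33 pos [0.556 0.217 0.175] rpy [-3.14  -0.004 -0.161] turn -0.4450374593455667 shift [-0.964  3.263  0.055] w 0.05193808480651974 F [0.602 0.436 0.026] 0.0
```

Request:
move_arm:
  motion: [0,0,-0.149,0,0,0,0.55,0,0,-0.148,0,0,0,0.55,0,0,-0.148,0,0,0,0.55,0,0,0,-0.096,0.326,0,0.55,0,0,0,-0.096,0.326,0,0.55,0,0,0,-0.096,0.326,0,0.55,0,0,0,-0.096,0.326,0,0.55,0,0,0,-0.096,0.326,0,0.55,0,0,0,-0.096,0.326,0,0.55,0,0,0,-0.096,0.326,0,0.55]

```text
time: 22.17
tool_pos: [0.5298, -0.0214, 0.1704]
ee_rot: [-3.14, 0.005, 0.189]
wrist_force: [0.8, 0.3, -0.6]
width: 0.0519
finger_force: 0.0
```

Request:
move_arm:
  motion: [0,0,0,-0.096,0.326,0,0.55,0,0,0,-0.096,0.326,0,0.55,0,0,0,-0.096,0.326,0,0.55,0,0,0,0,0,0,0.55,0,0,0,0,0,0,0.55,0,0,0,0,0,0,0.55,0,0,0,0,0,0,0.55]

```text
time: 22.75
tool_pos: [0.5213, -0.1203, 0.1722]
ee_rot: [-3.14, 0.002, 0.19]
wrist_force: [-0.1, 0.5, -0.1]
width: 0.0514
finger_force: 0.0
```

```bash
python3 d.py long pick .024
```

```text
long pick t22.75 pos [ 0.521 -0.12   0.172] rpy [-3.14   0.002  0.19 ] turn 0.001508494416226308 shift [0.009 0.015 1.482] w 0.05144521180113857 F [-0.073  0.523 -0.11 ] 0.0
```

Request:
move_arm:
  motion: [0,0,0,0.01,0.01,0.3,0.55,0,0,0,0,0,0.35,0.55,0,0,0,0,0,0.35,0.55,0,0,0,0,0,0.25,0.55,0,0,0,0,0,0.14,0.55,0,0,0,0,0,0.1,0.55,0,0,0,0,0,0,0.55,0,0,0,0,0,0,0.55]

```text
time: 23.42
tool_pos: [0.523, -0.1216, 0.0246]
ee_rot: [-3.141, 0.0, 0.19]
wrist_force: [0.3, 0.3, 0.4]
width: 0.0517
finger_force: 0.0
```

Request:
move_arm:
  motion: [0,0,0,0,0,0,0.4,0,0,0,0,0,0,0.33,0,0,0,0,0,0,0,0,0,0,0,0,0,0,0,0,0,0,0,0,0,0,0,0,0,0,0,0,0,0,0,0,0,0,0]

```text
time: 24.0
tool_pos: [0.5236, -0.1224, 0.0258]
ee_rot: [3.141, -0.002, 0.188]
wrist_force: [-1.3, 1.4, 5.6]
width: 0.03
finger_force: 30.0
```

Request:
move_arm:
  motion: [0,0,0,0,0,-0.1,0,0,0,0,0,0,-0.25,0,0,0,0,0,0,-0.3,0,0,0,0,0,0,-0.3,0,0,0,0,0,0,-0.3,0,0,0,0,0,0,-0.25,0,0,0,0,0,0,0,0,0,0,0,0,0,0,0]

```text
time: 24.67
tool_pos: [0.5234, -0.1229, 0.1758]
ee_rot: [3.14, -0.002, 0.188]
wrist_force: [-0.1, -0.7, -1.9]
width: 0.0298
finger_force: 30.0
```

```bash
python3 d.py long place .17
```

```text
long place t24.67 pos [ 0.523 -0.123  0.176] rpy [ 3.14  -0.002  0.188] turn 0.44494530161689516 shift [-0.235 -2.755  0.058] w 0.029766252404120157 F [-0.082 -0.677 -1.888] 29.988555014133453
```

Request:
move_arm:
  motion: [0,0,0.149,0,0,0,0,0,0,0.148,0,0,0,0,0,0,0.148,0,0,0,0,0,0,0,-0.026,-0.306,0,0,0,0,0,-0.026,-0.306,0,0,0,0,0,-0.026,-0.306,0,0,0,0,0,-0.026,-0.306,0,0,0,0,0,-0.026,-0.306,0,0,0,0,0,-0.026,-0.306,0,0]

```text
time: 25.42
tool_pos: [0.5351, 0.0625, 0.171]
ee_rot: [3.14, 0.006, -0.162]
wrist_force: [0.3, 0.1, -1.9]
width: 0.0297
finger_force: 30.0
```

Request:
move_arm:
  motion: [0,0,0,-0.026,-0.306,0,0,0,0,0,-0.026,-0.306,0,0,0,0,0,-0.026,-0.306,0,0,0,0,0,0,0,0,0,0,0,0,0,0,0,0,0,0,0,0,0,0,0,0,0,0,0,0,0,0]

```text
time: 26.0
tool_pos: [0.5433, 0.1519, 0.173]
ee_rot: [3.14, 0.002, -0.163]
wrist_force: [0.1, -0.2, -1.6]
width: 0.0295
finger_force: 30.0
```

```bash
python3 d.py long place .025
```

```text
long place t26.00 pos [0.543 0.152 0.173] rpy [ 3.14   0.002 -0.163] turn -0.0014622940932969527 shift [ 0.01 -0.01  1.48] w 0.02952779728635273 F [ 0.057 -0.186 -1.568] 29.988446831703186
```

Request:
move_arm:
  motion: [0,0,0,0.005,-0.01,0.3,0,0,0,0,0,0,0.35,0,0,0,0,0,0,0.35,0,0,0,0,0,0,0.25,0,0,0,0,0,0,0.14,0,0,0,0,0,0,0.06,0,0,0,0,0,0,0.04,0,0,0,0,0,0,0.01,0,0,0,0,0,0,0,0]

```text
time: 26.75
tool_pos: [0.5453, 0.1531, 0.0258]
ee_rot: [-3.141, -0.002, -0.163]
wrist_force: [-1.3, -0.6, -0.0]
width: 0.0298
finger_force: 30.0
```

Request:
move_arm:
  motion: [0,0,0,0,0,0,0.33,0,0,0,0,0,0,0.36,0,0,0,0,0,0,0.42,0,0,0,0,0,0,0.5,0,0,0,0,0,0,0.5]

```text
time: 27.17
tool_pos: [0.5448, 0.1541, 0.0246]
ee_rot: [-3.141, -0.001, -0.161]
wrist_force: [0.7, 0.9, 0.4]
width: 0.0466
finger_force: 0.0
```

Request:
move_arm:
  motion: [0,0,0,0,0,-0.2,0.5,0,0,0,0,0,-0.35,0.5,0,0,0,0,0,-0.35,0.55,0,0,0,0,0,-0.35,0.55,0,0,0,0,0,-0.25,0.55,0,0,0,-0.08,0.35,0,0.55,0,0,0,-0.08,0.35,0,0.55,0,0,0,-0.08,0.35,0,0.55,0,0,0,-0.08,0.35,0,0.55,0,0,0,-0.08,0.35,0,0.55,0,0,0,-0.08,0.35,0,0.55,0,0,0,0,0,0,0.55]

```text
time: 28.17
tool_pos: [0.4617, -0.0503, 0.1747]
ee_rot: [3.138, -0.0, -0.168]
wrist_force: [0.4, -0.3, -0.4]
width: 0.0517
finger_force: 0.0
```

```bash
python3 -c "
from h import *
i=robot.snapshot('top')[:,:,::-1]
cv2.imwrite('pics/t4.png',cv2.resize(i[130:250,90:250],None,fx=5,fy=5,interpolation=cv2.INTER_CUBIC))"
```

```text
(no output)
```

View pics/t4.png

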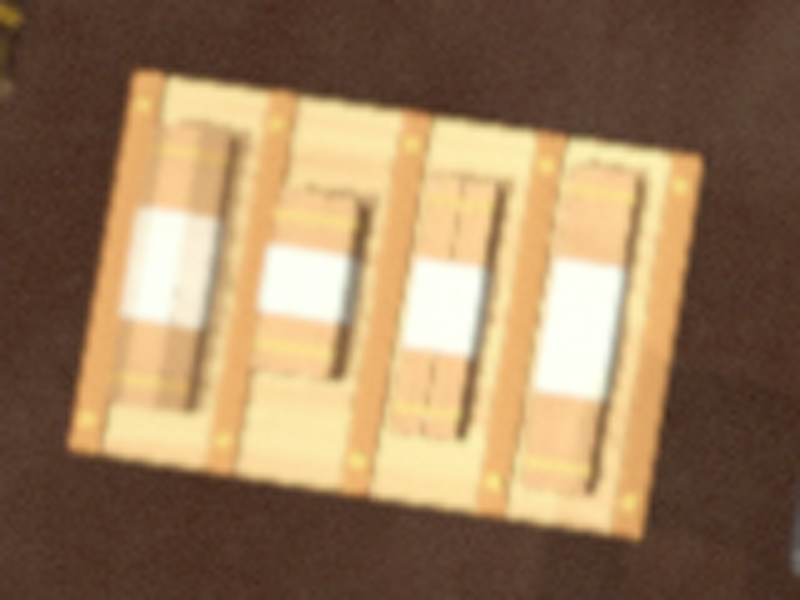

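All four lanes hold the right piece: tube (170,265), short block (306,285), stick pair (445,305), long bar (578,330). They look slightly left of centre, so I'll check whether that is just parallax.

Run:
```python
from h import *
y=np.radians(-9.25)
for n,p,z in [("short",[(281,190),(362,197),(333,378),(252,370)],.044),("sticks",[(431,174),(502,182),(462,438),(391,432)],.042),("long",[(569,163),(636,172),(588,492),(522,486)],.044)]:
    ct,*r=rect(crop(p,90,130),[z]*4);d=ct-[.5599,.2475]
    print(n,np.round(r,1),"lane coords mm",np.round(1e3*np.array([d@[np.cos(y),np.sin(y)],d@[-np.sin(y),np.cos(y)]]),1))
```

```text
short [-8.8 -6.  83.7 37.3] lane coords mm [ 2.  30.4]
sticks [ -8.8  -6.3 119.2  32.7] lane coords mm [  1.5 -33.9]
long [ -8.5  -7.1 148.5  30.6] lane coords mm [  0.7 -95.6]
```

Every piece is within about 2 mm of its lane centre and straight, so I'm handing in.

```bash
python3 -c "
from bench import robot
print(robot.close_job())"
```

```text
the job is handed in; nothing more can be done
None
```

I moved the whole row into the rack in reverse order and handed the job in at about 28 s; in the last picture every piece lies straight and within about 2 mm of the middle of its lane.

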